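Lay up a handle blank for pressing under a weight

TASK

Lay up the glued handle blank for pressing: on the plywood press board, set the dark blank in the pencilled outline in the middle and one light wooden spacer block in each of the two outlines to its left and right, all square to the outlines. Then lay the long plywood strip centred and square across the tops of all three, and last stand the iron weight upright on the middle of the strip. Leave the glue bottle, the jar and the thin offcut where they are, and let go of everything.

Things in the scene. Friction and masses are not known exactly. Their poses are not given: they have to be found in the camera images.
- press_board: Fixed plywood board on the bench, at the robot's left or right, 160 (x) x 260 (y) x 12 mm thick; origin at the centre of its underside, z up. Thin dark pencilled rectangles on top, square to its axes: the middle one (66 x 46 mm in x, y) at the origin, for the blank; two outer ones (56 x 30 mm) 90 mm to either side along its y, for the spacers. The strip lies along its y.
- mat: Fixed grey mat, 340 (x) x 320 (y) x 4 mm thick, on which blank, spacers, strip and weight lie at the start; origin at the centre of its underside.
- blank: Loose glued handle blank, a dark-light-dark three-layer wooden block with two small brass pins showing on top: 64 (x) x 44 (y) x 24 mm high; origin at the centre of its underside, z up. Goes in the middle outline, long side along the press board's x axis. About 0.06 kg.
- spacer_a: Loose light wooden spacer block, 54 (x) x 28 (y) x 24 mm high (as high as the blank); origin at the centre of its underside. Identical to the other spacer; either may go in either outer outline, long side along the press board's x axis. About 0.04 kg.
- spacer_b: The second, identical light wooden spacer block, 54 (x) x 28 (y) x 24 mm high; origin at the centre of its underside.
- plate: Loose long plywood strip that spreads the pressure, 66 (x) x 230 (y) x 12 mm thick, lying flat; origin at the centre of its underside. Its underside finally lies 36 mm above the underside of the press board, resting on the three blocks. 0.15 kg.
- weight: Loose iron weight standing upright: round body 56 mm across and 34 mm high, with an upright round grip stem 24 mm across on top of it, from 34 to 62 mm above its underside. Origin at the centre of its underside, z up. 0.5 to 0.8 kg.
- glue: Bystander: white glue bottle with a blue cap, 54 mm across, 150 mm high, standing beyond the work; origin at the centre of its underside. Leave alone.
- jar: Bystander: glass jar with a brass lid, 64 mm across, 75 mm high, standing beyond the work; origin at the centre of its underside. Leave alone.
- offcut: Bystander: thin wooden offcut, 85 (x) x 20 (y) x 10 mm, lying on the bench beyond the work, not on the mat; origin at the centre of its underside. Leave alone.
Not all that is in view belongs to the job. What is shaped like the spacer_a but purple is not meant. Of the things that look like the plate, the larger one is meant.

How it is judged:
By the outcome, as a careful person would: the job done as asked, in the order asked, and still so for the second after the job is handed in, with the robot touching nothing.
It also fails if it takes over 136 s, if anything falls off the work surface, if the arm or the gripper's body presses on something with over 40 N, if the wrist force passes 120 N, or if a joint passes its speed limit or range.

ROBOT

A 6-joint arm with a two-finger parallel gripper is mounted at the origin on the work surface. World frame = base frame: x ahead of the robot, y to its left, z up, the work surface at z = 0. Lengths are in m, angles in rad, forces in N, time in s.
With the tool pointing down it reaches from about 0.3 to 0.75 m from the base axis. Payload 8.5 kg.
Tool frame: the origin (TCP) lies at the very end of the fingers, on their centre line; the grasp point (between the pads) lies robot.grip_depth behind it (robot.grip_depth is the distance from the TCP to the grasp point, in m); y points along the fingers, x is the direction in which the jaws open and shut, and the axes are right-handed (so a half turn about y gives the same grasp; the last joint's range is limited). The gripper opens to 88 mm and grips with 3 to 60 N. Pads are 18 mm wide; open, the fingers measure 123 mm over their backs; the gripper's body (75 mm by 187 mm) begins 45 mm behind the grasp point.
Start: joints at [1.091, 0.381, 1.297, -0, 1.464, -0.215], TCP at [0.144, 0.531, 0.239] pointing down, gripper open.
Joint ranges: [-3.11, 3.11], [-0.89, 2.33], [0.22, 2.48], [-1.42, 4.56], [0.17, 2.85], [-2.88, 2.88]. Speed limits (rad/s): [2.39, 2.39, 3.14, 3.14, 3.14, 3.14].

INTERFACE

Orientations are given as a unit quaternion [x, y, z, w].
In Python, from station import robot gives the robot as it stands.
- The arm moves only by the tool play_rows, never from a script. Its argument "series" is a list that holds one entry, the list of rows, each a list of 5 numbers: the finger opening in mm, from 0 to 88.1, then the shift along the tool's x, y, z in mm, then the turn about the tool's y in rad. In form: [[[gripper, x, y, z, twist], ...]]. A call has 1 to 12 rows; each row shifts and turns the commanded pose from where the row before left it, along the tool's axes as they then stand; what a row does not reach is not made up. A row lasts 1/12 s, in which the tool goes at most 41.7 mm and 7.16 degrees, less where a joint would pass 70% of its speed; a pose out of reach is approached as far as the arm can. A call is refused whole if a number of a shift passes 41.7 or a number of a turn 0.125, either way. A call with a gripper value outside its range is refused whole. The fingers move at their own pace and stop on an object; "squeeze" is the grip in N (left out, the last holds). Time passes only in rows, so rows that do not move let the fingers close. It gives the time, the measured TCP pose, the force and the opening at its end, in the units of the state.
- robot.get_obs(): the state, without advancing time (a new reading comes with each control period).
- robot.read_camera(name): name is "side" or "top" or "wrist"; returns the picture (480x640x3 uint8, red, green, blue); there is no depth.
- robot.get_calibration(name): a dict with "fovy" (degrees; the focal length in pixels is half the picture's height over the tangent of half this angle, whatever the lens; pixels are square), "cx", "cy" (the principal point, pixels), "R" (3x3) and "t" (3): a world point X has camera coordinates R X + t. Camera axes: x right, y down, z forward; pixel columns grow to the right and rows downward; lengths in m; the calibration is good to about 2 mm. A picture is of the moment at which its call begins: read the wrist's pose just before it. get_calibration takes no time and is no camera call; for the wrist camera it gives the pose at the moment of the call.
- robot.hand_in(): hands the job in, once; it reports no verdict.
The state is a dict: "t": time; "qpos": joint angles; "joint_velocities": joint speeds; "tau": joint torques, N m; "position": TCP position; "ee_rot": TCP orientation; "ft_force": force on the tool from outside, world axes, zero at the start; "moment": the same for the moment, N m; "finger_gap": finger opening in m.
Only numpy, scipy, OpenCV 4.12 (cv2) and the standard library are available. Lean on these libraries where they do the work, as an engineer would, in place of code of your own. Each camera call takes 0.05 s, during which the arm holds its last target. There are 200 camera calls.

## Working session

There is one attempt and no reset: what is moved stays moved. The work goes in short steps, Python scripts to look and compute and a tool call to move; the robot and the scene stay as the last step left them, time stands still between calls to the robot, and variables do not carry over. Pictures are saved under pics/ and viewed, about 12 in all and at most 16, crops included, and the job is handed in when it is done.

Besides the shell and the picture viewer there is one more tool, called after "Call:" in YAML: its name, and indented under it one key for each argument. play_rows: Moves the arm, as the interface text tells. Its arguments: {"type":"object","properties":{"series":{"type":"array"},"squeeze":{"type":"number"}},"required":["series"]}

```bash
ls; mkdir -p pics
python3 - <<'E'
from station import robot
import cv2,numpy as np
o=robot.get_obs()
for k in ('t','position','ee_rot','ft_force','finger_gap'): print(k,o[k])
print([a for a in dir(robot) if a[0]!='_'], robot.grip_depth)
for n in ('top','side','wrist'):
    c=robot.get_calibration(n); print(n,c)
    cv2.imwrite(f'pics/{n}0.png',robot.read_camera(n)[:,:,::-1])
E
```

```text
pics
t 0.0
position [0.14382239 0.53056925 0.23813238]
ee_rot [ 0.5618504   0.42915049 -0.43009632 -0.56140105]
ft_force [-0.56493925 -0.71679598 -0.58271211]
finger_gap 0.08848963713928351
['MotionError', 'get_calibration', 'get_obs', 'grip_depth', 'hand_in', 'read_camera'] 0.0187
top {'fovy': 49.380012096381215, 'cx': 315.26362842629305, 'cy': 242.25712730497668, 'R': array([[-0.01023397, -0.99971047,  0.0217773 ],
       [-0.99281812,  0.00756258, -0.11939422],
       [ 0.11919496, -0.02284277, -0.99260806]]), 't': array([-0.0020114 ,  0.49298667,  0.99407311])}
side {'fovy': 45.52383648368793, 'cx': 320.09919154551466, 'cy': 234.91144740986303, 'R': array([[ 0.70985376, -0.70429742, -0.0085316 ],
       [-0.3522474 , -0.34448504, -0.87020218],
       [ 0.60994214,  0.62072152, -0.49262093]]), 't': array([-0.36131352,  0.2212754 ,  1.12249874])}
wrist {'fovy': 65.19436247005535, 'cx': 322.98276744970667, 'cy': 244.0526686000552, 'R': array([[ 2.60850050e-01,  9.65379068e-01, -7.12102263e-04],
       [ 9.23718905e-01, -2.49378782e-01,  2.90781032e-01],
       [ 2.80536338e-01, -7.65080289e-02, -9.56789363e-01]]), 't': array([-0.54928576, -0.04046509,  0.38915093])}
```

View pics/top0.png

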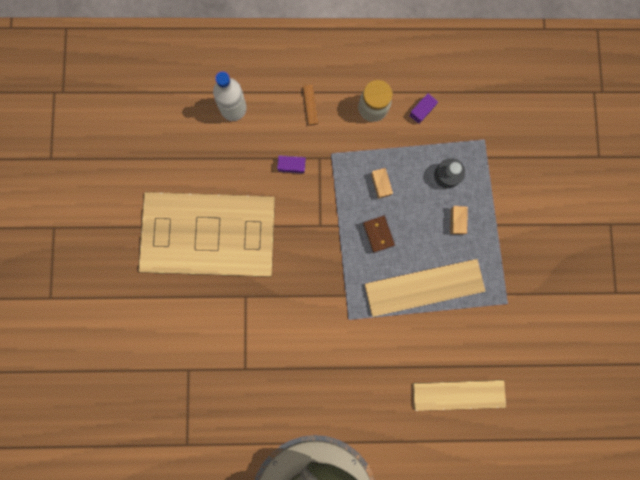

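View pics/side0.png

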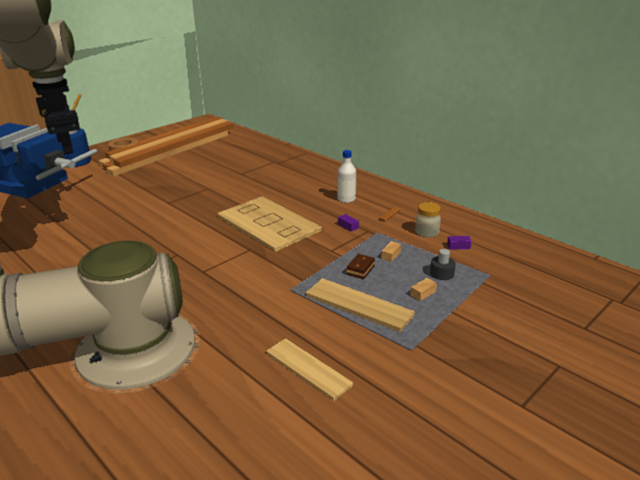

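Candidates: the large strip on the mat at (425,288) is the plate, and the smaller one at (460,395) is a decoy. The spacers are the light blocks at (382,183) and (460,220). The purple blocks at (291,165) and (424,108) are decoys. The blank is at (379,234), the weight at (450,173) and the board at (207,234). I'll confirm these in an enlarged crop with fitted outlines.

```bash
cat > h.py <<'E'
from station import robot
import cv2,numpy as np
from scipy.spatial.transform import Rotation as Ro
def back(c,uv,z):
    f=240/np.tan(np.radians(c['fovy']/2)); uv=np.atleast_2d(np.float64(uv))
    d=np.c_[(uv[:,0]-c['cx'])/f,(uv[:,1]-c['cy'])/f,np.ones(len(uv))]@c['R']
    o=-c['R'].T@c['t']; return (o+d*((z-o[2])/d[:,2])[:,None])[:,:2]
def proj(c,X):
    f=240/np.tan(np.radians(c['fovy']/2)); p=np.atleast_2d(X)@c['R'].T+c['t']
    return np.c_[p[:,0]/p[:,2]*f+c['cx'],p[:,1]/p[:,2]*f+c['cy']]
def snap(n,name,crop=None,k=1):
    c=robot.get_calibration(n); im=robot.read_camera(n)[:,:,::-1].copy()
    cv2.imwrite(f'pics/{name}.png',im); return c,im
def rect(x,y,a,l,w):  # corners, l along angle a
    u=np.array([np.cos(a),np.sin(a)]);v=np.array([-u[1],u[0]])
    return np.array([[x,y]+s*l/2*u+t*w/2*v for s,t in((1,1),(1,-1),(-1,-1),(-1,1))])
def tool():
    o=robot.get_obs(); return o['position'],Ro.from_quat(o['ee_rot']).as_matrix(),o
def goto(x,y,z,ang):
    """print tool shift (mm) and twist (rad) to reach TCP x,y,z with jaw axis at world angle ang (mod pi); shift before twist"""
    p,R,o=tool(); d=R.T@(np.array([x,y,z])-p)*1000
    cur=np.arctan2(R[1,0],R[0,0]); e=(ang-cur+np.pi/2)%np.pi-np.pi/2
    print('shift',d.round(1),'twist(about tool y)',round(-e,3),'cur jaw',round(cur,3),'p',p.round(4),'tilt',R[:,1].round(3),'q6',round(o['qpos'][5],2),'t',round(o['t'],2))
E
python3 - <<'E'
from h import *
p,R,o=tool(); print(R.round(3))
im=cv2.imread('pics/top0.png'); c=robot.get_calibration('top')
hsv=cv2.cvtColor(im,cv2.COLOR_BGR2HSV)
big=cv2.resize(im[130:330,130:510],None,fx=2,fy=2,interpolation=cv2.INTER_CUBIC)
def fit(name,box,z,m):
    x0,y0,x1,y1=box; mm=np.zeros_like(m); mm[y0:y1,x0:x1]=m[y0:y1,x0:x1]
    ct=max(cv2.findContours(mm,0,1)[0],key=cv2.contourArea)
    r=cv2.boxPoints(cv2.minAreaRect(ct)); w=back(c,r,z); e=w[1]-w[0]; g=w[2]-w[1]
    print(name,'centre',w.mean(0).round(4),'edges',np.linalg.norm(e).round(4),np.degrees(np.arctan2(e[1],e[0])).round(1),np.linalg.norm(g).round(4),np.degrees(np.arctan2(g[1],g[0])).round(1))
    cv2.polylines(big,[((r-[130,130])*2).astype(int)],True,(0,255,0),1)
H,S,V=cv2.split(hsv)
wood=((S>70)).astype(np.uint8)*255
fit('spA',(365,160,402,205),.028,((S>70)&(V>150)).astype(np.uint8)*255)
fit('spB',(445,200,475,240),.028,((S>70)&(V>150)).astype(np.uint8)*255)
fit('blank',(355,210,402,258),.028,wood)
fit('plate',(355,257,492,320),.016,((S>60)&(V>120)).astype(np.uint8)*255)
fit('board',(130,180,285,285),.012,((V>175)).astype(np.uint8)*255)
print('stem top (454,168)',back(c,[454,168],.066))
cv2.imwrite('pics/top1.png',big)
E
```

```text
[[ 0.262 -0.    -0.965]
 [ 0.965 -0.001  0.262]
 [-0.001 -1.     0.   ]]
spA centre [ 0.6137 -0.1411] edges 0.0291 -73.3 0.0554 -165.0
spB centre [ 0.5366 -0.2945] edges 0.0281 -90.3 0.0544 177.4
blank centre [ 0.5097 -0.1314] edges 0.0455 -71.9 0.0627 -163.1
plate centre [ 0.4004 -0.219 ] edges 0.2717 -90.5 0.1185 177.1
board centre [0.5148 0.2078] edges 0.1603 -0.3 0.2656 -92.3
stem top (454,168) [[ 0.63123715 -0.2755565 ]]
```

View pics/top1.png

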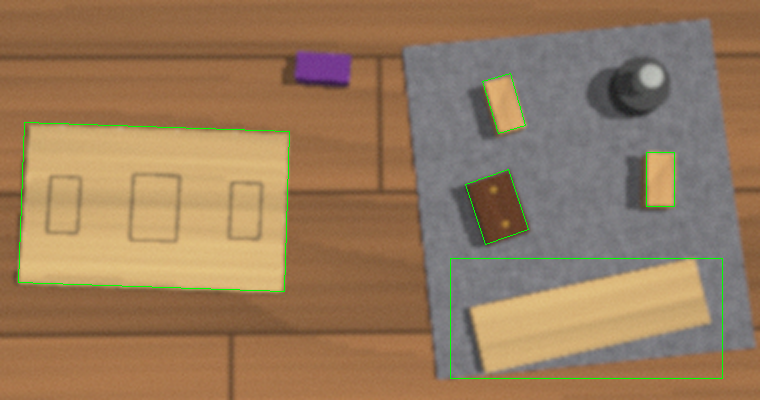

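The crop confirms the identification: spacers, blank and strip lie on the mat, and the outlines are clear. Next I compute the outline positions and the first move, a wrist look over the board.

```bash
cat >> h.py <<'E'
def plan(x,y,z,ang):
    """twist first in place, then shift in the new axes"""
    p,R,o=tool(); cur=np.arctan2(R[1,0],R[0,0]); e=(ang-cur+np.pi/2)%np.pi-np.pi/2
    R2=R@Ro.from_rotvec([0,-e,0]).as_matrix(); d=R2.T@(np.array([x,y,z])-p)*1000
    print('twist',round(-e,3),'then shift',d.round(1),'norm',np.linalg.norm(d).round(),'| cur jaw deg',np.degrees(cur).round(2),'p',p.round(4),'ydir',R[:,1].round(3),'q6',round(o['qpos'][5],2),'gap',round(o['finger_gap']*1e3,1),'F',np.round(o['ft_force'],1),'t',round(o['t'],2))
E
python3 - <<'E'
from h import *
c=robot.get_calibration('top')
for n,q,z in [('L',[(49,176),(81,178),(79,234),(46,232)],.012),('M',[(132,174),(180,176),(177,241),(129,240)],.012),('R',[(231,182),(262,184),(260,240),(229,238)],.012),('plate',[(470,308),(695,260),(710,323),(484,372)],.016)]:
    w=back(c,np.array(q)/2+130,z); e=w[1]-w[0]+w[2]-w[3]
    print(n,w.mean(0).round(4),np.degrees(np.arctan2(e[1],e[0])).round(1),np.linalg.norm(e/2).round(4),np.linalg.norm(w[3]-w[0]).round(4))
plan(.45,.2,.28,np.radians(87))
E
```

```text
L [0.517  0.2977] -94.0 0.0322 0.0562
M [0.5136 0.2079] -92.2 0.0476 0.0662
R [0.5097 0.1176] -94.1 0.0309 0.0563
plate [ 0.4024 -0.2229] -78.6 0.23 0.0639
twist -0.212 then shift [-314.2  -41.5 -323. ] norm 453.0 | cur jaw deg 74.83 p [0.1439 0.5307 0.2383] ydir [-0.    -0.001 -1.   ] q6 -0.22 gap 88.1 F [ 0.5  0.3 -0.1] t 0.15
```

Call:
play_rows:
  series:
    - [[88, 0, 0, 0, -0.106], [88, 0, 0, 0, -0.106], [88, -26, -3.5, -27, 0], [88, -26, -3.5, -27, 0], [88, -26, -3.5, -27, 0], [88, -26, -3.5, -27, 0], [88, -26, -3.5, -27, 0], [88, -26, -3.5, -27, 0], [88, -26, -3.5, -27, 0], [88, -26, -3.5, -27, 0], [88, -26, -3.5, -27, 0], [88, -26, -3.5, -27, 0]]

```text
t: 1.15
position: [0.4007, 0.2553, 0.2739]
ee_rot: [-0.513, -0.487, 0.487, 0.513]
ft_force: [0.6, 1.3, 0.9]
finger_gap: 0.0879
```

Call:
play_rows:
  series:
    - [[88, -27, -3, -27, 0], [88, -27, -3, -27, 0], [88, 0, 0, 0, 0], [88, 0, 0, 0, 0]]

```text
t: 1.48
position: [0.4517, 0.199, 0.2793]
ee_rot: [-0.514, -0.486, 0.486, 0.514]
ft_force: [-0.2, -0.2, -0.9]
finger_gap: 0.0881
```

Run:
```python
from h import *
c,im=snap('wrist','w1')
q=proj(c,[[.5136,.2079,.012],[.517,.2977,.012],[.5097,.1176,.012]]);print(q.round(1))
plan(.44,-.18,.28,np.radians(107))
```

```text
[[333.9 253.1]
 [411.5 251.8]
 [255.9 254. ]]
twist -0.351 then shift [-360.2   -0.6  121.4] norm 380.0 | cur jaw deg 86.9 p [0.4508 0.2    0.2794] ydir [-0.001  0.    -1.   ] q6 -1.34 gap 88.1 F [-0.3  0.4 -1. ] t 1.53
```

View pics/w1.png

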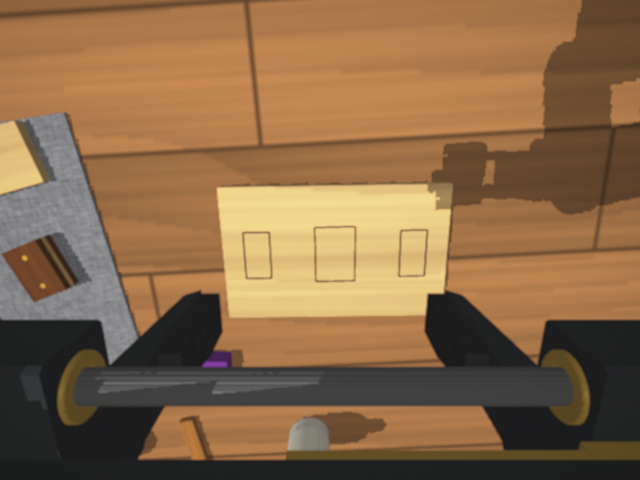

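The wrist view shows the three outlines at about (257,255), (335,254) and (413,253). I'll fit them in code, then drive towards the mat.

```bash
cat >> h.py <<'E'
def outlines(c,im,box,k=6):
    x0,y0,x1,y1=box; g=cv2.resize(cv2.cvtColor(im,6)[y0:y1,x0:x1],None,fx=k,fy=k,interpolation=cv2.INTER_CUBIC)
    b=cv2.adaptiveThreshold(g,255,cv2.ADAPTIVE_THRESH_MEAN_C,cv2.THRESH_BINARY_INV,15*k//2*2+1,12)
    cs,hi=cv2.findContours(b,cv2.RETR_CCOMP,1)
    for ct,h in zip(cs,hi[0]):
        if cv2.contourArea(ct)<400*k*k or cv2.contourArea(ct)>4000*k*k: continue
        q=(cv2.boxPoints(cv2.minAreaRect(ct))+.5)/k-.5+[x0,y0]; w=back(c,q,.012); e=w[1]-w[0]; f=w[2]-w[1]
        print('hole' if h[3]>=0 else 'outer',q.mean(0).round(1),'world',w.mean(0).round(4),'size',np.linalg.norm(e).round(4),np.linalg.norm(f).round(4),'ang',np.degrees(np.arctan2(e[1],e[0])).round(2))
E
python3 - <<'E'
from h import *
im=cv2.imread('pics/w1.png'); outlines(robot.get_calibration('wrist'),im,(232,215,438,295))
E
```

```text
outer [257.  254.9] world [0.5107 0.1199] size 0.0334 0.0604 ang 90.47
hole [257.  255.1] world [0.5108 0.1199] size 0.0273 0.0543 ang 90.3
outer [412.5 252.6] world [0.5174 0.3   ] size 0.0612 0.0335 ang 177.36
hole [412.6 252.8] world [0.5176 0.3002] size 0.0549 0.0275 ang 177.96
outer [335.  253.6] world [0.5142 0.2103] size 0.0493 0.0698 ang 88.04
hole [335.  253.7] world [0.5141 0.2103] size 0.0438 0.0635 ang 88.3
```

Call:
play_rows:
  series:
    - [[88, 0, 0, 0, -0.117], [88, 0, 0, 0, -0.117], [88, 0, 0, 0, -0.117], [88, -36, 0, 12, 0], [88, -36, 0, 12, 0], [88, -36, 0, 12, 0], [88, -36, 0, 12, 0], [88, -36, 0, 12, 0], [88, -36, 0, 12, 0], [88, -36, 0, 12, 0], [88, -36, 0, 12, 0], [88, -36, 0, 12, 0]]

```text
t: 2.53
position: [0.4424, -0.1414, 0.2799]
ee_rot: [0.42, 0.569, -0.569, -0.42]
ft_force: [1.2, 0.0, 0.3]
finger_gap: 0.0881
```

Call:
play_rows:
  series:
    - [[88, -36, 0, 12, 0], [88, 0, 0, 0, 0], [88, 0, 0, 0, 0], [88, 0, 0, 0, 0]]

```text
t: 2.87
position: [0.442, -0.1776, 0.2797]
ee_rot: [0.42, 0.569, -0.569, -0.42]
ft_force: [-0.0, 0.3, 0.1]
finger_gap: 0.0881
```

Run:
```python
from h import *
c,im=snap('wrist','w2')
for n,(x,y,a,l,w,z) in dict(blank=(.5097,-.1314,17.5,.064,.044,.028),A=(.6137,-.1411,15.8,.054,.028,.028),B=(.5366,-.2945,-1.4,.054,.028,.028),plate=(.4024,-.2229,11.4,.066,.230,.016)).items():
    r=rect(x,y,np.radians(a),l,w); q=proj(c,np.c_[r,[z]*4]); print(n,q.round(0).tolist())
    cv2.polylines(im,[q.round().astype(int)],True,(0,255,0),1)
cv2.imwrite('pics/w2o.png',im); plan(.5097,-.1314,.12,np.radians(107.5))
```

```text
blank [[363.0, 297.0], [325.0, 298.0], [325.0, 245.0], [365.0, 245.0]]
A [[321.0, 366.0], [298.0, 366.0], [298.0, 326.0], [322.0, 327.0]]
B [[204.0, 278.0], [180.0, 270.0], [191.0, 227.0], [216.0, 234.0]]
plate [[396.0, 195.0], [185.0, 174.0], [184.0, 109.0], [406.0, 133.0]]
twist -0.005 then shift [ 23.4 159.9 -78.3] norm 180.0 | cur jaw deg 107.21 p [ 0.4421 -0.1774  0.2798] ydir [-0.  0. -1.] q6 -2.5 gap 87.9 F [1.1 0.  1.1] t 2.92
```

View pics/w2o.png

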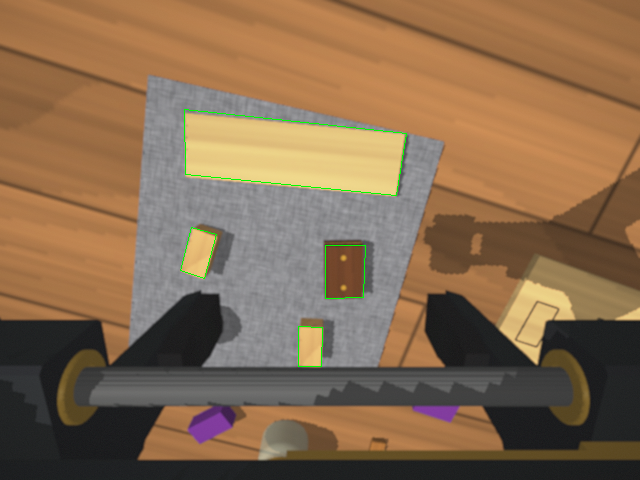

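The overlay matches the view to within about 1 px. Now to pick the blank.

Call:
play_rows:
  series:
    - [[88, 4.7, 32, -15.6, 0], [80, 4.7, 32, -15.6, 0], [70, 4.7, 32, -15.6, -0.005], [64, 4.7, 32, -15.6, 0], [64, 4.7, 32, -15.6, 0], [64, 0, 35, 0, 0], [64, 0, 35, 0, 0], [64, 0, 25, 0, 0], [64, 0, 17, 0, 0], [64, 0, 0, 0, 0], [64, 0, 0, 0, 0]]

```text
t: 3.83
position: [0.5096, -0.1319, 0.0076]
ee_rot: [-0.418, -0.57, 0.57, 0.418]
ft_force: [0.5, 0.0, 0.1]
finger_gap: 0.0637
```

Run:
```python
from h import *
plan(.5097,-.1314,.007,np.radians(107.5)); c,im=snap('wrist','w3')
print(proj(c,np.c_[rect(.5097,-.1314,np.radians(17.5),.064,.044),[.028]*4]).round(0).tolist())
```

```text
twist 0.0 then shift [ 0.4  0.6 -0.2] norm 1.0 | cur jaw deg 107.52 p [ 0.5096 -0.1319  0.0076] ydir [-0.001  0.001 -1.   ] q6 -2.35 gap 63.7 F [0.5 0.  0.1] t 3.83
[[380.0, 409.0], [270.0, 409.0], [263.0, 258.0], [388.0, 259.0]]
```

View pics/w3.png

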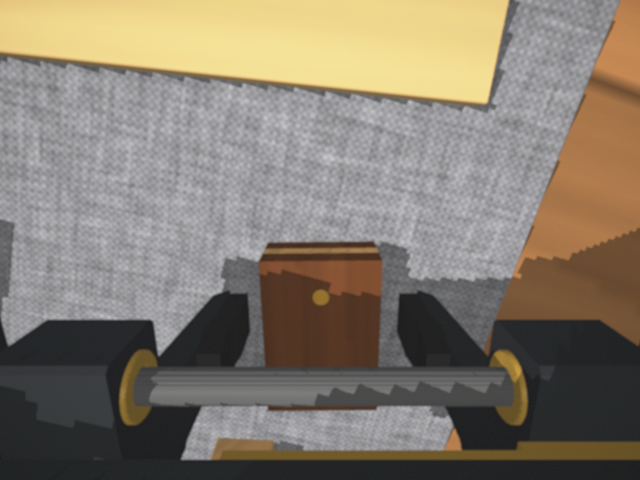

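Call:
play_rows:
  series:
    - [[50, 0, 0, 0, 0], [36, 0, 0, 0, 0], [36, 0, 0, 0, 0], [36, 0, 0, 0, 0], [36, 0, 0, 0, 0], [36, 0, -30, 0, 0], [36, 0, -35, 0, 0], [36, 0, -35, 0, 0]]
  squeeze: 20

```text
t: 4.55
position: [0.509, -0.1336, 0.1086]
ee_rot: [-0.418, -0.57, 0.57, 0.419]
ft_force: [0.1, -0.3, -0.5]
finger_gap: 0.0438
```

Call:
play_rows:
  series:
    - [[36, 0, 0, 0, 0.114], [36, 0, 0, 0, 0.114], [36, 34.2, 0, 0.8, 0.114], [36, 34.2, 0, 0.8, 0], [36, 34.2, 0, 0.8, 0], [36, 34.2, 0, 0.8, 0], [36, 34.2, 0, 0.8, 0], [36, 34.2, 0, 0.8, 0], [36, 34.2, 0, 0.8, 0], [36, 34.2, 0, 0.8, 0], [36, 34.2, 0, 0.8, 0], [36, 34.2, 0, 0.8, 0]]

```text
t: 5.55
position: [0.5106, 0.2098, 0.1077]
ee_rot: [0.51, 0.49, -0.49, -0.51]
ft_force: [0.3, -0.0, -0.8]
finger_gap: 0.0436
```

Call:
play_rows:
  series:
    - [[36, 0, 30, 0, 0], [36, 0, 30, 0, 0], [36, 0, 0, 0, 0], [36, 0, 0, 0, 0], [36, 0, 0, 0, 0]]

```text
t: 5.97
position: [0.5116, 0.2079, 0.049]
ee_rot: [0.51, 0.49, -0.49, -0.509]
ft_force: [0.0, 0.1, -1.1]
finger_gap: 0.0441
```

Run:
```python
from h import *
plan(.5141,.2103,.0155,np.radians(87.85)); c,im=snap('wrist','w4')
p=tool()[0]; zt=p[2]+.021
print('blank top pred',proj(c,np.c_[rect(p[0],p[1],np.radians(-2.15),.064,.044),[zt]*4]).round(1).tolist())
for y in(-1,0,1):
  u=np.array([.0375,.9993])*.09*y; print('outline',proj(c,np.c_[rect(.5141+u[0],.2103+u[1],np.radians(-2.15),.066 if y==0 else .056,.046 if y==0 else .030),[.012]*4]).round(1).tolist())
```

```text
twist -0.002 then shift [ 2.4 33.5 -2.3] norm 34.0 | cur jaw deg 87.74 p [0.5116 0.2079 0.049 ] ydir [ 0.001  0.    -1.   ] q6 -1.36 gap 44.1 F [ 0.   0.1 -1.1] t 5.97
blank top pred [[379.0, 410.3], [269.0, 410.4], [261.1, 259.2], [386.9, 259.0]]
outline [[191.0, 331.3], [136.1, 331.4], [119.8, 232.5], [179.4, 232.5]]
outline [[369.8, 339.2], [286.3, 339.3], [282.4, 222.7], [374.5, 222.6]]
outline [[520.0, 330.9], [465.2, 331.0], [477.4, 232.1], [537.0, 232.1]]
```

View pics/w4.png

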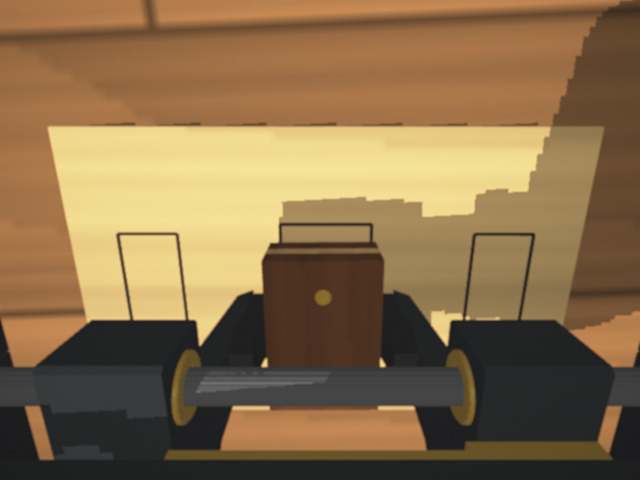

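Here the held blank and the outline show the same small camera bias, so they cancel out. Lowering and releasing.

Call:
play_rows:
  series:
    - [[36, 2.1, 0, -2.3, -0.002], [36, 0, 18, 0, 0], [36, 0, 12, 0, 0], [36, 0, 2, 0, 0], [36, 0, 0.7, 0, 0], [36, 0, 0, 0, 0], [36, 0, 0, 0, 0]]

```text
t: 6.6
position: [0.5139, 0.2102, 0.0161]
ee_rot: [0.51, 0.491, -0.49, -0.509]
ft_force: [-0.7, -1.2, 4.2]
finger_gap: 0.0436
```

Run:
```python
from h import *
plan(.5141,.2099,.0155,np.radians(87.85))
```

```text
twist 0.001 then shift [-0.3  0.6 -0.2] norm 1.0 | cur jaw deg 87.88 p [0.5139 0.2102 0.0161] ydir [ 0.002  0.    -1.   ] q6 -1.36 gap 43.6 F [-0.7 -1.2  4.2] t 6.6
```

Call:
play_rows:
  series:
    - [[50, 0, 0, 0, 0], [62, 0, 0, 0, 0], [62, 0, 0, 0, 0], [62, 0, -20, 0, 0], [62, 0, -40, 0, 0], [62, 0, -40, 0, 0], [62, 0, 0, 0, 0]]

```text
t: 7.18
position: [0.5162, 0.2109, 0.1219]
ee_rot: [0.511, 0.494, -0.487, -0.507]
ft_force: [0.6, -0.2, 1.4]
finger_gap: 0.0624
```

Run:
```python
from h import *
plan(.6137,-.1411,.12,np.radians(105.5)); c,im=snap('wrist','w5')
outlines(c,im,(100,150,540,330),3)
```

```text
twist -0.307 then shift [-3.652e+02  2.300e+00  1.000e-01] norm 365.0 | cur jaw deg 87.91 p [0.5162 0.2109 0.1219] ydir [ 0.012  0.002 -1.   ] q6 -1.36 gap 62.4 F [ 0.6 -0.2  1.4] t 7.18
outer [427.7 310. ] world [0.5755 0.2878] size 0.0485 0.0326 ang 87.88
outer [218.3 309.8] world [0.5695 0.1301] size 0.0483 0.0327 ang 87.88
outer [462.4 254.6] world [0.534  0.3106] size 0.0878 0.0563 ang 176.78
hole [444.  264.2] world [0.5387 0.2978] size 0.0132 0.0293 ang -177.4
hole [448.1 231.6] world [0.5149 0.2992] size 0.049 0.0286 ang 178.07
outer [191.9 235.5] world [0.5115 0.1184] size 0.0325 0.0607 ang 93.01
hole [191.9 235.3] world [0.5112 0.1185] size 0.0282 0.0562 ang 93.05
outer [435.5 178. ] world [0.4763 0.2882] size 0.1003 0.0156 ang 89.39
outer [115.7 234.6] world [0.512  0.0647] size 0.0272 0.121 ang 96.34
```

View pics/w5.png

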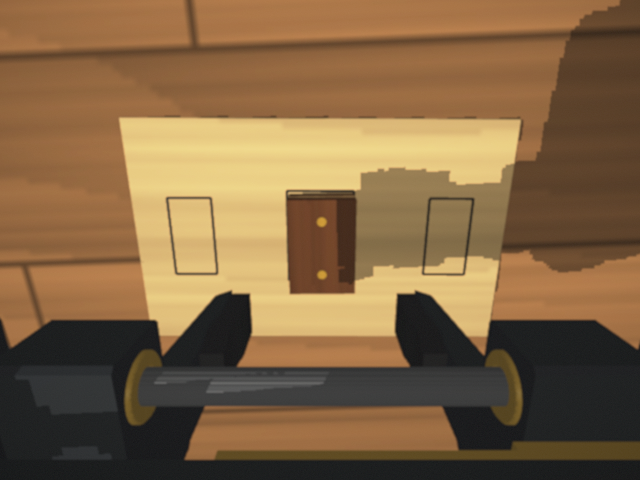

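The blank sits inside the middle outline, with an even rim at rows 191–193. Next is spacer A.

Call:
play_rows:
  series:
    - [[60, 0, 0, 0, -0.102], [54, -36.5, 0, 0, -0.102], [54, -36.5, 0, 0, -0.102], [54, -36.5, 0, 0, 0], [54, -36.5, 0, 0, 0], [54, -36.5, 0, 0, 0], [54, -36.5, 0, 0, 0], [54, -36.5, 0, 0, 0], [54, -36.5, 0, 0, 0], [54, -36.5, 0, 0, 0], [54, -36.5, 0, 0, 0], [54, 0, 0, 0, 0]]

```text
t: 8.23
position: [0.6001, -0.1495, 0.1134]
ee_rot: [-0.43, -0.561, 0.562, 0.43]
ft_force: [-0.7, 0.4, -0.2]
finger_gap: 0.0541
```

```bash
cat >> h.py <<'E'
def light(c,im,z,box,vmin=150,smin=60):
    h=cv2.cvtColor(im,cv2.COLOR_BGR2HSV); m=((h[...,1]>smin)&(h[...,2]>vmin)).astype(np.uint8)*255
    x0,y0,x1,y1=box; mm=np.zeros_like(m); mm[y0:y1,x0:x1]=m[y0:y1,x0:x1]
    ct=max(cv2.findContours(mm,0,1)[0],key=cv2.contourArea); q=cv2.boxPoints(cv2.minAreaRect(ct)); w=back(c,q,z); e=w[1]-w[0];f=w[2]-w[1]
    print('rect px',q.round(0).tolist(),'world',w.mean(0).round(4),np.linalg.norm(e).round(4),np.degrees(np.arctan2(e[1],e[0])).round(1),np.linalg.norm(f).round(4))
E
python3 - <<'E'
from h import *
plan(.6137,-.1411,.0075,np.radians(105.5)); c,im=snap('wrist','w6')
print(proj(c,np.c_[rect(.6137,-.1411,np.radians(15.5),.054,.028),[.028]*4]).round(0).tolist())
light(c,im,.028,(250,180,400,360),190)
E
```

```text
twist -0.006 then shift [  4.6 105.9 -15.4] norm 107.0 | cur jaw deg 105.14 p [ 0.6001 -0.1495  0.1134] ydir [-0.    -0.001 -1.   ] q6 -2.27 gap 54.1 F [-0.7  0.4 -0.2] t 8.23
[[351.0, 310.0], [310.0, 311.0], [309.0, 234.0], [353.0, 234.0]]
rect px [[310.0, 234.0], [340.0, 234.0], [340.0, 311.0], [310.0, 311.0]] world [ 0.6149 -0.1446] 0.0191 105.2 0.0543
```

Call:
play_rows:
  series:
    - [[54, 4.6, 0, -15.4, -0.006], [54, 0, 37, 0, 0], [54, 0, 37, 0, 0], [54, 0, 22, 0, 0], [54, 0, 10, 0, 0], [54, 0, 0, 0, 0], [40, 0, 0, 0, 0], [20, 0, 0, 0, 0], [20, 0, 0, 0, 0], [20, 0, 0, 0, 0], [20, 0, 0, 0, 0], [20, 0, 0, 0, 0]]

```text
t: 9.28
position: [0.6135, -0.1353, 0.0101]
ee_rot: [0.427, 0.564, -0.564, -0.426]
ft_force: [-1.2, 0.5, 5.6]
finger_gap: 0.0279
```

Run:
```python
from h import *
u=np.array([.0375,.9993])*-.09
plan(.5141+u[0],.2099+u[1],.12,np.radians(87.85))
```

```text
twist 0.313 then shift [ 251.2 -110.3  112.1] norm 296.0 | cur jaw deg 105.76 p [ 0.6135 -0.1353  0.0101] ydir [ 0.002 -0.001 -1.   ] q6 -2.25 gap 27.9 F [-1.2  0.5  5.6] t 9.28
```

Run:
```python
from h import *
c,im=snap('wrist','w7'); p,R,o=tool(); print(p,o['ft_force'],o['finger_gap'])
print(proj(c,np.c_[rect(p[0],p[1],np.radians(15.8),.054,.028),[.028]*4]).round(0).tolist())
print(proj(c,np.c_[rect(.6137,-.1411,np.radians(15.8),.054,.028),[.028]*4]).round(0).tolist())
```

```text
[ 0.61346007 -0.13531727  0.01004195] [-0.95991402 -0.28278784  6.2358977 ] 0.027887698385467844
[[358.0, 394.0], [289.0, 394.0], [285.0, 269.0], [363.0, 269.0]]
[[345.0, 391.0], [275.0, 391.0], [270.0, 265.0], [347.0, 265.0]]
```

View pics/w7.png

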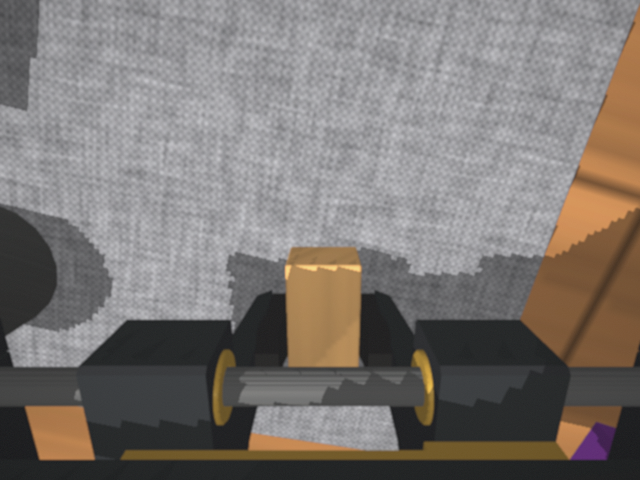

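Call:
play_rows:
  series:
    - [[20, 0, 0, 0, 0], [20, 0, 0, 0, 0], [20, 0, 0, 0, 0]]

```text
t: 9.58
position: [0.6135, -0.1353, 0.01]
ee_rot: [0.427, 0.564, -0.564, -0.426]
ft_force: [-1.2, -0.1, 6.1]
finger_gap: 0.0278
```

Call:
play_rows:
  series:
    - [[20, 0, -20, 0, 0], [20, 0, -30, 0, 0], [20, 0, -30, 0, 0], [20, 0, -30, 0, 0], [20, 0, 0, 0, 0], [20, 0, 0, 0, 0], [20, 0, 0, 0, 0]]

```text
t: 10.17
position: [0.6125, -0.135, 0.1181]
ee_rot: [-0.426, -0.564, 0.564, 0.427]
ft_force: [-0.4, -0.3, -1.2]
finger_gap: 0.0275
```

Run:
```python
from h import *
u=np.array([.0375,.9993])*-.09
plan(.5141+u[0],.2099+u[1],.12,np.radians(87.85))
```

```text
twist 0.313 then shift [250.9  -1.6 111.3] norm 274.0 | cur jaw deg 105.76 p [ 0.6125 -0.135   0.1181] ydir [-0.002  0.001 -1.   ] q6 -2.25 gap 27.5 F [-0.4 -0.3 -1.2] t 10.17
```

Call:
play_rows:
  series:
    - [[20, 0, 0, 0, 0.104], [20, 0, 0, 0, 0.104], [20, 0, 0, 0, 0.104], [20, 31.4, 0, 13.9, 0], [20, 31.4, 0, 13.9, 0], [20, 31.4, 0, 13.9, 0], [20, 31.4, 0, 13.9, 0], [20, 31.4, 0, 13.9, 0], [20, 31.4, 0, 13.9, 0], [20, 31.4, 0, 13.9, 0], [20, 31.4, 0, 13.9, 0]]

```text
t: 11.08
position: [0.5095, 0.1213, 0.1175]
ee_rot: [-0.508, -0.49, 0.491, 0.51]
ft_force: [0.0, -0.9, -1.0]
finger_gap: 0.028
```

Call:
play_rows:
  series:
    - [[20, 0, 20, 0, 0], [20, 0, 30, 0, 0], [20, 0, 10, 0, 0], [20, 0, 0, 0, 0], [20, 0, 0, 0, 0], [20, 0, 0, 0, 0]]

```text
t: 11.58
position: [0.5117, 0.1196, 0.0598]
ee_rot: [0.51, 0.491, -0.49, -0.509]
ft_force: [0.4, -0.0, -0.9]
finger_gap: 0.0279
```

Run:
```python
from h import *
u=np.array([.0375,.9993])*-.09; X=np.array([.5141,.2099])+u
plan(X[0],X[1],.018,np.radians(87.85)); c,im=snap('wrist','w8')
p=tool()[0]
print('block',proj(c,np.c_[rect(p[0],p[1],np.radians(-2.15),.054,.028),[p[2]+.018]*4]).round(1).tolist())
print('outline',proj(c,np.c_[rect(X[0],X[1],np.radians(-2.15),.056,.030),[.012]*4]).round(1).tolist())
cv2.imwrite('pics/w8c.png',cv2.resize(im[180:380,200:450],None,fx=3,fy=3))
```

```text
twist 0.0 then shift [ 0.3 41.8  1.1] norm 42.0 | cur jaw deg 87.86 p [0.5117 0.1196 0.0598] ydir [ 0.001 -0.    -1.   ] q6 -1.53 gap 27.9 F [ 0.4 -0.  -0.9] t 11.58
block [[358.5, 394.4], [289.1, 394.3], [285.4, 269.0], [362.8, 269.0]]
outline [[350.3, 316.3], [297.8, 316.3], [295.8, 220.8], [352.6, 220.9]]
```

View pics/w8c.png

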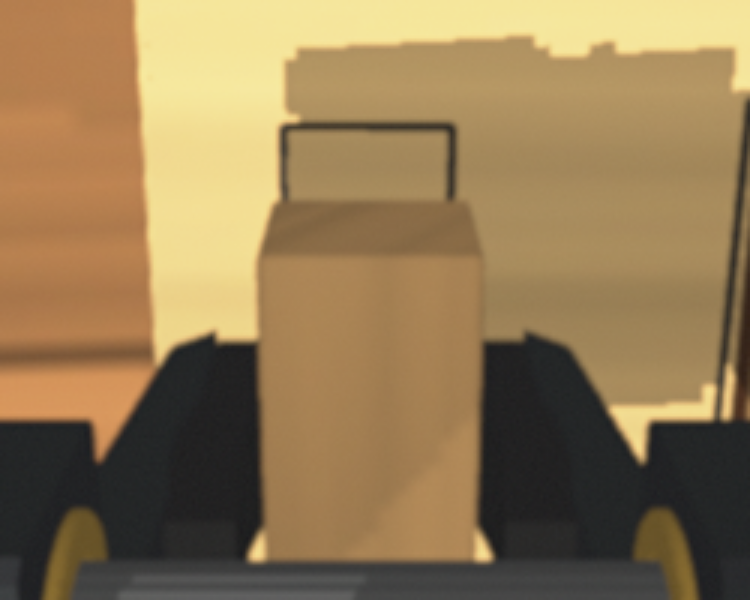

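The held spacer sits about 1.3 mm towards the robot relative to its outline, so I correct that and set it down.

Call:
play_rows:
  series:
    - [[20, 0, 15, -1.3, 0], [20, 0, 18, 0, 0], [20, 0, 6, 0, 0], [20, 0, 2.5, 0, 0], [20, 0, 0.5, 0, 0], [20, 0, 0, 0, 0], [20, 0, 0, 0, 0]]

```text
t: 12.22
position: [0.5128, 0.1198, 0.018]
ee_rot: [0.509, 0.491, -0.49, -0.509]
ft_force: [-2.3, -0.4, 5.1]
finger_gap: 0.028
```

Call:
play_rows:
  series:
    - [[40, 0, 0, 0, 0], [54, 0, 0, 0, 0], [54, 0, 0, 0, 0], [54, 0, -20, 0, 0], [54, 0, -40, 0, 0], [54, 0, -40, 0, -0.013]]

```text
t: 12.72
position: [0.5117, 0.1199, 0.1175]
ee_rot: [-0.505, -0.493, 0.495, 0.507]
ft_force: [0.8, -1.2, 1.4]
finger_gap: 0.0542
```

Call:
play_rows:
  series:
    - [[54, -37.6, 0, -3.1, 0], [54, -37.6, 0, -3.1, 0], [54, -37.6, 0, -3.1, 0], [54, -37.6, 0, -3.1, 0], [54, -37.6, 0, -3.1, 0], [54, -37.6, 0, -3.1, 0], [54, -37.6, 0, -3.1, 0], [54, -37.6, 0, -3.1, 0], [54, -37.6, 0, -3.1, 0], [54, -37.6, 0, -3.1, 0], [54, -37.6, 0, -3.1, 0], [54, 0, 0, 0, 0]]

```text
t: 13.72
position: [0.5365, -0.3006, 0.1166]
ee_rot: [0.508, 0.492, -0.493, -0.506]
ft_force: [-0.4, 0.1, 0.3]
finger_gap: 0.054
```

Call:
play_rows:
  series:
    - [[54, 0, 0, 0, 0], [54, 0, 0, 0, 0], [54, 0, 0, 0, 0], [54, 0, 0, 0, 0]]

```text
t: 14.05
position: [0.5369, -0.293, 0.1172]
ee_rot: [-0.505, -0.494, 0.494, 0.506]
ft_force: [-0.6, -0.4, 0.5]
finger_gap: 0.0542
```

Run:
```python
from h import *
plan(.5366,-.2945,.0095,np.radians(88.6)); c,im=snap('wrist','w9')
print(proj(c,np.c_[rect(.5366,-.2945,np.radians(-1.4),.054,.028),[.028]*4]).round(0).tolist())
light(c,im,.028,(250,180,400,360),150,80)
p,R,o=tool(); print(proj(c,[p+[0,0,-.09]]))
```

```text
twist 0.002 then shift [ -1.5 107.7   0.2] norm 108.0 | cur jaw deg 88.73 p [ 0.5369 -0.293   0.1172] ydir [-0.  0. -1.] q6 -2.24 gap 54.2 F [-0.6 -0.4  0.5] t 14.05
[[342.0, 287.0], [300.0, 287.0], [299.0, 208.0], [343.0, 209.0]]
rect px [[299.0, 287.0], [302.0, 208.0], [346.0, 210.0], [343.0, 289.0]] world [ 0.5372 -0.2938] 0.0545 175.7 0.0276
[[323.20024584 249.02101632]]
```

Call:
play_rows:
  series:
    - [[54, -0.8, 20, 0, 0.048], [54, 0, 37, 0, 0], [54, 0, 30, 0, 0], [54, 0, 15, 0, 0], [54, 0, 5, 0, 0], [54, 0, 0, 0, 0], [40, 0, 0, 0, 0], [20, 0, 0, 0, 0], [20, 0, 0, 0, 0], [20, 0, 0, 0, 0], [20, 0, 0, 0, 0], [20, 0, 0, 0, 0]]

```text
t: 15.1
position: [0.537, -0.2954, 0.011]
ee_rot: [0.518, 0.482, -0.482, -0.517]
ft_force: [-1.5, 1.2, 6.3]
finger_gap: 0.0278
```

Call:
play_rows:
  series:
    - [[20, 0, -20, 0, 0], [20, 0, -30, 0, 0], [20, 0, -30, 0, 0], [20, 0, -30, 0, 0], [20, 0, 0, 0, 0], [20, 0, 0, 0, 0], [20, 0, 0, 0, 0]]

```text
t: 15.68
position: [0.5362, -0.2949, 0.1192]
ee_rot: [-0.517, -0.482, 0.482, 0.518]
ft_force: [0.2, -0.3, -1.6]
finger_gap: 0.0278
```

Run:
```python
from h import *
u=np.array([.0375,.9993])*.09
plan(.5141+u[0],.2099+u[1],.12,np.radians(87.85))
```

```text
twist -0.034 then shift [ 5.936e+02 -3.000e-01  4.110e+01] norm 595.0 | cur jaw deg 85.88 p [ 0.5362 -0.2949  0.1192] ydir [-0.001  0.001 -1.   ] q6 -2.19 gap 27.8 F [ 0.2 -0.3 -1.6] t 15.68
```

Call:
play_rows:
  series:
    - [[20, 0, 0, 0, -0.034], [20, 37.1, 0, 2.6, 0], [20, 37.1, 0, 2.6, 0], [20, 37.1, 0, 2.6, 0], [20, 37.1, 0, 2.6, 0], [20, 37.1, 0, 2.6, 0], [20, 37.1, 0, 2.6, 0], [20, 37.1, 0, 2.6, 0], [20, 37.1, 0, 2.6, 0], [20, 37.1, 0, 2.6, 0], [20, 37.1, 0, 2.6, 0], [20, 37.1, 0, 2.6, 0]]

```text
t: 16.68
position: [0.5224, 0.1154, 0.1185]
ee_rot: [-0.509, -0.49, 0.491, 0.51]
ft_force: [0.8, -0.8, -0.4]
finger_gap: 0.0278
```

Call:
play_rows:
  series:
    - [[20, 37.1, 0, 2.6, 0], [20, 37.1, 0, 2.6, 0], [20, 37.1, 0, 2.6, 0], [20, 37.1, 0, 2.6, 0], [20, 37.1, 0, 2.6, 0], [20, 0, 20, 0, 0], [20, 0, 30, 0, 0], [20, 0, 10, 0, 0], [20, 0, 0, 0, 0], [20, 0, 0, 0, 0], [20, 0, 0, 0, 0], [20, 0, 0, 0, 0]]

```text
t: 17.68
position: [0.5183, 0.2994, 0.0614]
ee_rot: [0.51, 0.491, -0.49, -0.509]
ft_force: [-0.2, 0.2, -0.7]
finger_gap: 0.0278
```

Run:
```python
from h import *
u=np.array([.0375,.9993])*.09; X=np.array([.5141,.2099])+u
plan(X[0],X[1],.018,np.radians(87.85)); c,im=snap('wrist','w10')
p=tool()[0]
print('block',proj(c,np.c_[rect(p[0],p[1],np.radians(-2.15),.054,.028),[p[2]+.018]*4]).round(1).tolist())
print('outline',proj(c,np.c_[rect(X[0],X[1],np.radians(-2.15),.056,.030),[.012]*4]).round(1).tolist())
cv2.imwrite('pics/w10c.png',cv2.resize(im[180:380,200:450],None,fx=3,fy=3))
```

```text
twist -0.001 then shift [ 0.4 43.3  0.9] norm 43.0 | cur jaw deg 87.8 p [0.5183 0.2994 0.0614] ydir [ 0.002  0.001 -1.   ] q6 -1.21 gap 27.8 F [-0.2  0.2 -0.7] t 17.68
block [[358.6, 393.3], [289.3, 393.4], [285.4, 268.2], [362.7, 268.2]]
outline [[350.2, 315.2], [298.1, 315.2], [296.1, 220.5], [352.4, 220.4]]
```

View pics/w10c.png

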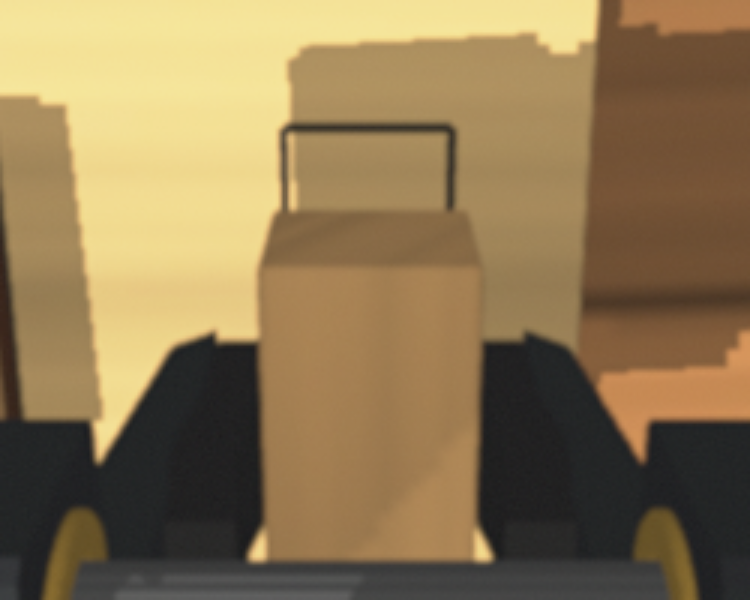

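Already aligned. Lowering and releasing.

Call:
play_rows:
  series:
    - [[20, 0, 15, 0, 0], [20, 0, 18, 0, 0], [20, 0, 6, 0, 0], [20, 0, 3, 0, 0], [20, 0, 1, 0, 0], [20, 0, 0, 0, 0], [20, 0, 0, 0, 0]]

```text
t: 18.32
position: [0.5174, 0.2994, 0.0189]
ee_rot: [0.509, 0.491, -0.49, -0.509]
ft_force: [-5.0, -2.6, 8.2]
finger_gap: 0.0278
```

Call:
play_rows:
  series:
    - [[40, 0, 0, 0, 0], [54, 0, 0, 0, 0], [54, 0, 0, 0, 0], [54, 0, -20, 0, 0], [70, 0, -40, 0, 0], [88, 0, -40, 0, 0], [88, -20, -35, 25, 0], [88, -30, 0, 20, 0], [88, -20, 0, 0, 0], [88, 0, 0, 0, 0], [88, 0, 0, 0, 0], [88, 0, 0, 0, 0]]

```text
t: 19.32
position: [0.4735, 0.2341, 0.1478]
ee_rot: [0.509, 0.491, -0.49, -0.509]
ft_force: [0.3, -0.1, -0.0]
finger_gap: 0.0882
```

Run:
```python
from h import *
plan(.4024,-.2229,.12,np.radians(11.4)); c,im=snap('wrist','w11')
cv2.imwrite('pics/w11c.png',cv2.resize(im[150:350,120:520],None,fx=2,fy=2))
p,R,o=tool(); print(o['qpos'].round(2))
```

```text
twist 1.334 then shift [-160.1   27.6 -433.9] norm 463.0 | cur jaw deg 87.82 p [0.4735 0.2341 0.1478] ydir [ 0.  0. -1.] q6 -1.3 gap 88.2 F [ 0.3 -0.1 -0. ] t 19.32
[ 0.24  0.43  1.5   0.    1.21 -1.3 ]
```

View pics/w11c.png

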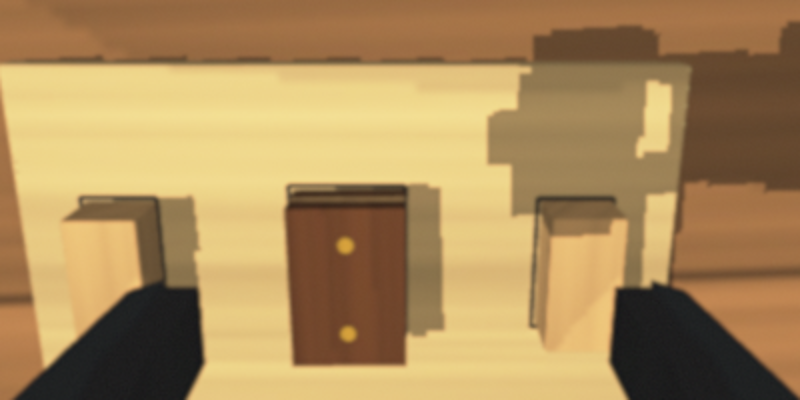

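All three blocks sit inside their outlines. Next is the strip.

Call:
play_rows:
  series:
    - [[88, 0, -20, 0, 0.122], [88, 0, -20, 0, 0.122], [88, 0, -20, 0, 0.122], [88, 0, -20, 0, 0.122], [88, 0, -20, 0, 0.122], [88, 0, 0, 0, 0.122], [88, 0, 0, 0, 0.122], [88, 0, 0, 0, 0.12], [88, 0, 0, 0, 0.12], [88, 0, 0, 0, 0.12], [88, 0, 0, 0, 0.12], [88, -13.3, 0, -36.2, 0]]

```text
t: 20.37
position: [0.4679, 0.1993, 0.2471]
ee_rot: [-0.703, -0.069, 0.069, 0.704]
ft_force: [0.7, -0.3, -0.1]
finger_gap: 0.088
```

Call:
play_rows:
  series:
    - [[88, -13.3, 0, -36.2, 0], [88, -13.3, 0, -36.2, 0], [88, -13.3, 0, -36.2, 0], [88, -13.3, 0, -36.2, 0], [88, -13.3, 0, -36.2, 0], [88, -13.3, 0, -36.2, 0], [88, -13.3, 0, -36.2, 0], [88, -13.3, 0, -36.2, 0], [88, -13.3, 0, -36.2, 0], [88, -13.3, 0, -36.2, 0], [88, -13.3, 0, -36.2, 0], [88, 0, 0, 0, 0]]

```text
t: 21.37
position: [0.4025, -0.2291, 0.2472]
ee_rot: [0.704, 0.068, -0.069, -0.703]
ft_force: [-0.3, 0.4, -1.2]
finger_gap: 0.0878
```

Call:
play_rows:
  series:
    - [[88, 0, 0, 0, 0], [88, 0, 0, 0, 0], [88, 0, 0, 0, 0], [88, 0, 0, 0, 0]]

```text
t: 21.7
position: [0.4029, -0.2225, 0.2479]
ee_rot: [-0.703, -0.071, 0.071, 0.704]
ft_force: [0.8, 0.2, 0.3]
finger_gap: 0.0884
```

Run:
```python
from h import *
plan(.4024,-.2229,.12,np.radians(11.4)); c,im=snap('wrist','w12')
q=proj(c,np.c_[rect(.4024,-.2229,np.radians(11.4),.066,.23),[.016]*4]); print(q.round(0).tolist())
cv2.polylines(im,[q.round().astype(int)],True,(0,255,0),1)
cv2.imwrite('pics/w12o.png',im)
```

```text
twist 0.002 then shift [ -0.6 127.9  -0.3] norm 128.0 | cur jaw deg 11.52 p [ 0.4029 -0.2225  0.2479] ydir [ 0.  0. -1.] q6 -0.96 gap 88.4 F [0.8 0.2 0.3] t 21.7
[[358.0, 85.0], [352.0, 309.0], [292.0, 309.0], [287.0, 85.0]]
```

View pics/w12o.png

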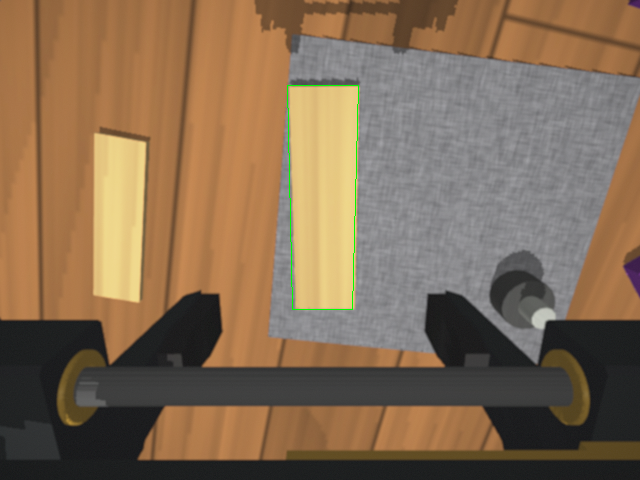

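The overlay fits the strip within about 1 px. Grasping it.

Call:
play_rows:
  series:
    - [[88, -0.6, 36, -0.3, 0.002], [88, 0, 36, 0, 0], [88, 0, 36, 0, 0], [88, 0, 36, 0, 0], [88, 0, 36, 0, 0], [88, 0, 30, 0, 0], [88, 0, 20, 0, 0], [88, 0, 10, 0, 0], [88, 0, 0, 0, 0], [88, 0, 0, 0, 0], [88, 0, 0, 0, 0]]

```text
t: 22.67
position: [0.4025, -0.2242, 0.0086]
ee_rot: [0.704, 0.07, -0.069, -0.703]
ft_force: [-0.6, 0.8, -0.4]
finger_gap: 0.0879
```

Call:
play_rows:
  series:
    - [[70, 0, 0, 0, 0], [56, 0, 0, 0, 0], [56, 0, 0, 0, 0], [56, 0, 0, 0, 0], [56, 0, 0, 0, 0], [56, 0, 0, 0, 0]]
  squeeze: 30

```text
t: 23.17
position: [0.4023, -0.2244, 0.0083]
ee_rot: [0.704, 0.07, -0.069, -0.703]
ft_force: [1.3, 1.1, 6.3]
finger_gap: 0.0658
```

Call:
play_rows:
  series:
    - [[56, 0, -15, 0, 0], [56, 0, -25, 0, 0], [56, 0, -35, 0, 0], [56, 0, -35, 0, 0], [56, 0, -30, 0, 0], [56, 0, 0, 0, 0], [56, 0, 0, 0, 0], [56, 0, 0, 0, 0]]

```text
t: 23.83
position: [0.4014, -0.2237, 0.1467]
ee_rot: [-0.703, -0.069, 0.07, 0.704]
ft_force: [0.3, 0.2, -1.4]
finger_gap: 0.0657
```

Run:
```python
from h import *
plan(.5141,.2099,.14,np.radians(-2.15)); c,im=snap('wrist','w13')
```

```text
twist 0.234 then shift [ 96.4   7.1 437.5] norm 448.0 | cur jaw deg 11.28 p [ 0.4014 -0.2237  0.1467] ydir [-0.002  0.001 -1.   ] q6 -0.96 gap 65.7 F [ 0.3  0.2 -1.4] t 23.83
```

Call:
play_rows:
  series:
    - [[56, 0, 0, 0, 0.117], [56, 0, 0, 0, 0.117], [56, 8, 0, 36.5, 0], [56, 8, 0, 36.5, 0], [56, 8, 0, 36.5, 0], [56, 8, 0, 36.5, 0], [56, 8, 0, 36.5, 0], [56, 8, 0, 36.5, 0], [56, 8, 0, 36.5, 0], [56, 8, 0, 36.5, 0], [56, 8, 0, 36.5, 0], [56, 8, 0, 36.5, 0]]

```text
t: 24.88
position: [0.4948, 0.1396, 0.146]
ee_rot: [0.707, -0.014, 0.012, -0.707]
ft_force: [-0.1, -1.0, -0.1]
finger_gap: 0.0654
```

Call:
play_rows:
  series:
    - [[56, 8, 0, 36.5, 0], [56, 8, 0, 36, 0], [56, 0, 10, 0, 0], [56, 0, 25, 0, 0], [56, 0, 25, 0, 0], [56, 0, 15, 0, 0], [56, 0, 0, 0, 0], [56, 0, 0, 0, 0], [56, 0, 0, 0, 0], [56, 0, 0, 0, 0]]

```text
t: 25.72
position: [0.5145, 0.2094, 0.0736]
ee_rot: [-0.707, 0.013, -0.014, 0.707]
ft_force: [0.4, -0.2, -0.8]
finger_gap: 0.0655
```

Run:
```python
from h import *
plan(.5141,.2099,.0405,np.radians(-2.15)); c,im=snap('wrist','w14')
p=tool()[0]
print('plate',proj(c,np.c_[rect(p[0],p[1],np.radians(-2.15),.066,.23),[p[2]+.008]*4]).round(1).tolist())
b=rect(.5141,.2099,np.radians(-2.15),.16,.26)
print('board',proj(c,np.c_[b,[.012]*4]).round(1).tolist())
cv2.imwrite('pics/w14o.png',im)
```

```text
twist 0.0 then shift [-0.5 33.1  0.4] norm 33.0 | cur jaw deg -2.13 p [0.5145 0.2094 0.0736] ydir [ 0.001  0.    -1.   ] q6 0.21 gap 65.5 F [ 0.4 -0.2 -0.8] t 25.72
plate [[426.2, -1.9], [388.7, 528.9], [255.9, 529.1], [219.4, -2.4]]
board [[486.5, 10.3], [438.2, 441.3], [204.8, 441.5], [156.6, 9.6]]
```

View pics/w14o.png

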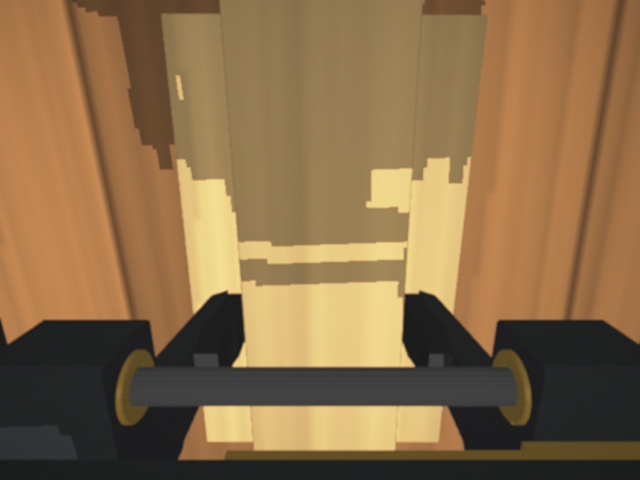

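Call:
play_rows:
  series:
    - [[56, -0.4, 12, -0.8, 0], [56, 0, 12, 0, 0], [56, 0, 5, 0, 0], [56, 0, 2, 0, 0], [56, 0, 0, 0, 0], [56, 0, 0, 0, 0], [56, 0, 0, 0, 0]]

```text
t: 26.35
position: [0.514, 0.2088, 0.0425]
ee_rot: [-0.707, 0.013, -0.013, 0.707]
ft_force: [-0.9, 0.3, -1.2]
finger_gap: 0.0654
```

Run:
```python
from h import *
plan(.5141,.2086,.0405,np.radians(-2.15)); c,im=snap('top','t2')
p=tool()[0]
for r,z in((rect(p[0],p[1],np.radians(-2.15),.066,.23),.0+p[2]+.008),(rect(.5141,.2099,np.radians(-2.15),.16,.26),.012)):
    q=proj(c,np.c_[r,[z]*4])-[130,170]; print((q*5).round(0).tolist())
cv2.imwrite('pics/t2c.png',cv2.resize(im[170:290,130:290],None,fx=5,fy=5,interpolation=cv2.INTER_CUBIC))
```

```text
twist 0.001 then shift [ 0.1  2.  -0.2] norm 2.0 | cur jaw deg -2.12 p [0.514  0.2088 0.0425] ydir [ 0.001  0.    -1.   ] q6 0.21 gap 65.4 F [-0.9  0.3 -1.2] t 26.35
[[70.0, 211.0], [669.0, 229.0], [663.0, 399.0], [58.0, 381.0]]
[[66.0, 110.0], [716.0, 131.0], [701.0, 528.0], [39.0, 509.0]]
```

View pics/t2c.png

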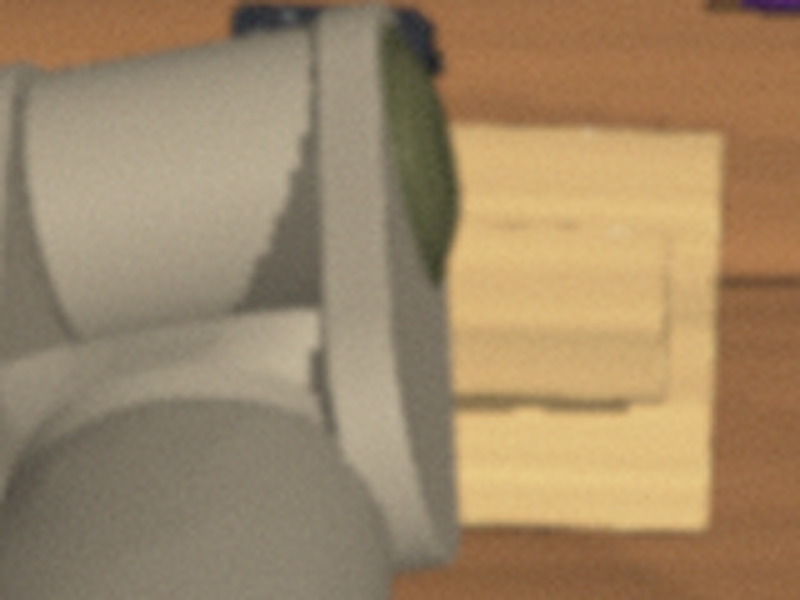

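In the top view, the right margin between strip and board is about 2 mm wider than nominal, so I shift 1 mm toward −y, lower and release.

Call:
play_rows:
  series:
    - [[56, 0, 0.5, -1.2, 0], [56, 0, 1, 0, 0], [56, 0, 1, 0, 0], [56, 0, 0.5, 0, 0], [56, 0, 0, 0, 0], [56, 0, 0, 0, 0], [56, 0, 0, 0, 0]]

```text
t: 26.98
position: [0.5138, 0.2074, 0.0403]
ee_rot: [0.707, -0.013, 0.013, -0.707]
ft_force: [-4.2, -0.9, 13.6]
finger_gap: 0.0659
```

Call:
play_rows:
  series:
    - [[75, 0, -0.5, 0, 0], [88, 0, 0, 0, 0], [88, 0, 0, 0, 0], [88, 0, 0, 0, 0], [88, 0, -15, 0, 0], [88, 0, -35, 0, 0], [88, 0, -40, 0, 0], [88, 0, -15, 0, 0], [88, 10.4, 0, -36.8, 0], [88, 10.4, 0, -36.8, 0], [88, 10.4, 0, -36.8, 0], [88, 10.4, 0, -36.8, 0]]

```text
t: 27.98
position: [0.5498, 0.0574, 0.1443]
ee_rot: [0.707, -0.013, 0.013, -0.707]
ft_force: [0.6, 0.4, -1.2]
finger_gap: 0.0881
```

Call:
play_rows:
  series:
    - [[88, 10.4, 0, -36.8, 0], [88, 10.4, 0, -36.8, 0], [80, 10.4, 0, -36.8, 0], [70, 10.4, 0, -36.8, 0], [60, 10.4, 0, -36.8, 0], [60, 10.4, 0, -36.8, 0], [60, 10.4, 0, -36.8, 0], [60, 10.4, 0, -36.8, 0], [60, 0, 0, 0, 0], [60, 0, 0, 0, 0], [60, 0, 0, 0, 0], [60, 0, 0, 0, 0]]

```text
t: 28.98
position: [0.6219, -0.2371, 0.1443]
ee_rot: [-0.707, 0.013, -0.012, 0.707]
ft_force: [0.1, 0.6, 0.4]
finger_gap: 0.0606
```

Run:
```python
from h import *
plan(.631,-.2756,.045,np.radians(-2.15)); c,im=snap('wrist','w15')
print(proj(c,[[.631,-.2756,.066],[.631,-.2756,.004]]).round(0))
g=cv2.cvtColor(im,6)
h=cv2.cvtColor(im,cv2.COLOR_BGR2HSV)
m=((h[...,1]<40)&(h[...,2]>150)).astype(np.uint8)*255; m[:150]=0;m[345:]=0;m[:,:220]=0;m[:,430:]=0
for ct in cv2.findContours(m,0,1)[0]:
    if cv2.contourArea(ct)>150: print('bright',cv2.boundingRect(ct),cv2.minEnclosingCircle(ct))
m=((h[...,2]<75)).astype(np.uint8)*255; m[:100]=0;m[345:]=0;m[:,:255]=0;m[:,390:]=0
for ct in cv2.findContours(m,0,1)[0]:
    if cv2.contourArea(ct)>150: print('dark',cv2.boundingRect(ct))
```

```text
twist 0.002 then shift [ 10.6  99.2 -38.2] norm 107.0 | cur jaw deg -2.05 p [ 0.6219 -0.2371  0.1443] ydir [-0.     0.001 -1.   ] q6 -0.51 gap 60.6 F [0.1 0.6 0.4] t 28.98
[[339. 309.]
 [336. 275.]]
bright (220, 150, 204, 195) ((317.5, 237.5824737548828), 131.06092834472656)
dark (305, 246, 67, 42)
```

View pics/w15.png

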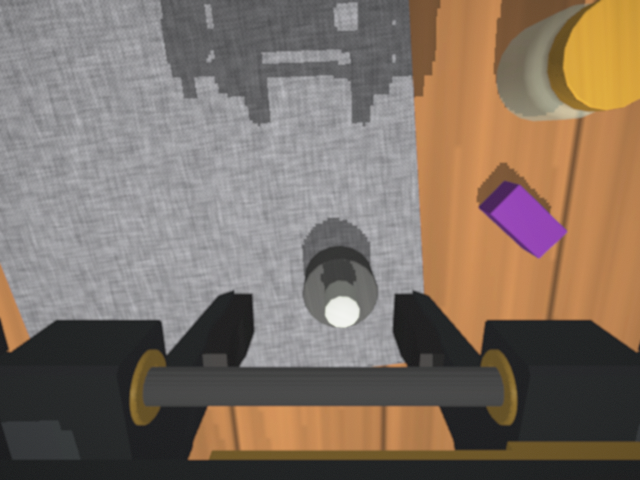

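The weight's stem top is at (342,311), 2–3 px from the prediction. Jar and purple block are clear of the descent. Grasping the stem.

Call:
play_rows:
  series:
    - [[60, 6.2, 0, -19.5, 0], [60, 6.2, 0, -19.5, 0], [60, 0, 20, 0, 0], [60, 0, 35, 0, 0], [60, 0, 30, 0, 0], [60, 0, 15, 0, 0], [60, 0, 0, 0, 0], [60, 0, 0, 0, 0], [45, 0, 0, 0, 0], [30, 0, 0, 0, 0], [14, 0, 0, 0, 0], [14, 0, 0, 0, 0]]
  squeeze: 40

```text
t: 30.03
position: [0.6332, -0.2779, 0.0454]
ee_rot: [0.707, -0.013, 0.014, -0.707]
ft_force: [-0.2, 0.0, 0.2]
finger_gap: 0.0356
```

Call:
play_rows:
  series:
    - [[14, 0, 0, 0, 0], [14, 0, 0, 0, 0], [14, 0, 0, 0, 0], [14, 0, 0, 0, 0]]

```text
t: 30.37
position: [0.6329, -0.2779, 0.0447]
ee_rot: [0.707, -0.013, 0.013, -0.707]
ft_force: [-1.7, 1.0, 3.7]
finger_gap: 0.0227
```

Run:
```python
from h import *
plan(.514,.2085,.045,np.radians(-2.15)); snap('wrist','w16')
```

```text
twist 0.001 then shift [-1.371e+02 -4.000e-01  4.816e+02] norm 501.0 | cur jaw deg -2.12 p [ 0.6329 -0.2779  0.0447] ydir [ 0. -0. -1.] q6 -0.55 gap 22.7 F [-1.7  1.   3.7] t 30.37
```

Call:
play_rows:
  series:
    - [[14, 0, -5, 0, 0], [14, 0, -15, 0, 0], [14, 0, -25, 0, 0], [14, 0, -30, 0, 0], [14, 0, -30, 0, 0], [14, 0, 0, 0, 0], [14, 0, 0, 0, 0], [14, 0, 0, 0, 0]]

```text
t: 31.08
position: [0.632, -0.2772, 0.1464]
ee_rot: [-0.706, 0.015, -0.012, 0.708]
ft_force: [-0.0, -0.1, -8.5]
finger_gap: 0.0228
```

Run:
```python
from h import *
plan(.514,.2085,.15,np.radians(-2.15)); c,im=snap('wrist','w17')
cv2.imwrite('pics/w17c.png',cv2.resize(im[200:480,160:490],None,fx=2,fy=2))
```

```text
twist 0.0 then shift [-136.1   -1.8  481. ] norm 500.0 | cur jaw deg -2.12 p [ 0.632  -0.2772  0.1464] ydir [-0.004  0.003 -1.   ] q6 -0.55 gap 22.8 F [-0.  -0.1 -8.5] t 31.08
```

The picture limit is reached, so further checks are numeric only. The weight is held (8 N measured). Carrying it over.

Call:
play_rows:
  series:
    - [[14, -4, 0, 14, 0], [14, -8.5, 0, 30, 0], [14, -8.5, 0, 30, 0], [14, -8.5, 0, 30, 0], [14, -8.5, 0, 30, 0], [14, -8.5, 0, 30, 0], [14, -8.5, 0, 30, 0], [14, -8.5, 0, 30, 0], [14, -8.5, 0, 30, 0], [14, -8.5, 0, 30, 0], [14, -8.5, 0, 30, 0], [14, -8.5, 0, 30, 0]]

```text
t: 32.13
position: [0.5468, 0.0709, 0.1474]
ee_rot: [-0.707, 0.014, -0.012, 0.707]
ft_force: [-0.4, 0.6, -6.4]
finger_gap: 0.0227
```

Call:
play_rows:
  series:
    - [[14, -8.5, 0, 30, 0], [14, -8.5, 0, 30, 0], [14, -8.5, 0, 30, 0], [14, -8.5, 0, 30, 0], [14, -4.5, 0, 16, 0], [14, 0, 0, 0, 0], [14, 0, 0, 0, 0], [14, 0, 0, 0, 0], [14, 0, 0, 0, 0], [14, 0, 0, 0, 0], [14, 0, 0, 0, 0]]

```text
t: 33.05
position: [0.515, 0.2061, 0.1491]
ee_rot: [0.707, -0.014, 0.013, -0.707]
ft_force: [0.0, -0.7, -6.7]
finger_gap: 0.0231
```

Run:
```python
from h import *
plan(.514,.208,.0887,np.radians(-2.15)); c,im=snap('wrist','w18'); c,im=snap('top','t3'); snap('side','s3')
# strip end & board end edges in the top picture (known bright wood); profile along y at two x
ct=robot.get_calibration('top')
```

```text
twist -0.001 then shift [-1.  60.4  1.8] norm 60.0 | cur jaw deg -2.18 p [0.515  0.2061 0.1491] ydir [-0. -0. -1.] q6 0.21 gap 23.1 F [ 0.  -0.7 -6.7] t 33.05
```

Call:
play_rows:
  series:
    - [[14, -1, 15, 1.8, 0], [14, 0, 25, 0, 0], [14, 0, 13, 0, 0], [14, 0, 4, 0, 0], [14, 0, 1.5, 0, 0], [14, 0, 1, 0, 0], [14, 0, 0, 0, 0], [14, 0, 0, 0, 0], [14, 0, 0, 0, 0]]

```text
t: 33.95
position: [0.5142, 0.2087, 0.0906]
ee_rot: [-0.707, 0.013, -0.014, 0.707]
ft_force: [-0.1, -0.3, -7.0]
finger_gap: 0.0232
```

Call:
play_rows:
  series:
    - [[14, 0, 1, 0, 0], [14, 0, 0.6, 0, 0], [14, 0, 0.6, 0, 0], [14, 0, 0, 0, 0], [14, 0, 0, 0, 0], [14, 0, 0, 0, 0]]

```text
t: 34.45
position: [0.5141, 0.2087, 0.0886]
ee_rot: [-0.707, 0.013, -0.014, 0.707]
ft_force: [-4.2, -0.9, 6.3]
finger_gap: 0.023
```

Call:
play_rows:
  series:
    - [[14, 0, -0.5, 0, 0], [14, 0, 0, 0, 0], [30, 0, 0, 0, 0], [50, 0, 0, 0, 0], [60, 0, 0, 0, 0], [60, 0, 0, 0, 0], [60, 0, -15, 0, 0], [60, 0, -35, 0, 0], [60, 0, -40, 0, 0], [60, 0, -30, 0, 0], [60, 0, -30, 0, 0], [60, 0, 0, 0, 0]]

```text
t: 35.45
position: [0.5156, 0.2091, 0.244]
ee_rot: [-0.706, 0.009, -0.017, 0.708]
ft_force: [0.5, -0.7, 0.6]
finger_gap: 0.0601
```

Call:
play_rows:
  series:
    - [[60, -25, 0, -25, 0], [60, -25, 0, -25, 0], [60, -25, 0, -25, 0], [60, -25, 0, -25, 0], [60, -25, 0, -25, 0], [60, -25, 0, -25, 0], [60, -5, 0, -35, 0], [60, 0, 0, -35, 0], [60, 0, 0, -30, 0], [60, 0, 0, 0, 0], [60, 0, 0, 0, 0], [60, 0, 0, 0, 0]]

```text
t: 36.45
position: [0.3495, -0.035, 0.2377]
ee_rot: [-0.707, 0.013, -0.013, 0.707]
ft_force: [0.4, -0.6, -0.5]
finger_gap: 0.0605
```

Run:
```python
from h import *
print(tool()[0]); c,im=snap('top','t4'); h=cv2.cvtColor(im,cv2.COLOR_BGR2HSV)
old=cv2.imread('pics/top0.png')
def rectfit(m,z,n):
    ct=max(cv2.findContours(m,0,1)[0],key=cv2.contourArea); q=cv2.boxPoints(cv2.minAreaRect(ct)); w=back(c,q,z); e=w[1]-w[0];f=w[2]-w[1]
    print(n,w.mean(0).round(4),np.linalg.norm(e).round(4),np.degrees(np.arctan2(e[1],e[0])).round(1),np.linalg.norm(f).round(4))
m=(h[...,2]>175).astype(np.uint8)*255; m[:180]=0;m[285:]=0;m[:,:130]=0;m[:,285:]=0
rectfit(cv2.morphologyEx(m,cv2.MORPH_CLOSE,np.ones((25,25))),.012,'board')
# stem top: bright unsaturated spot; body: dark
b=((h[...,1]<60)&(h[...,2]>120)).astype(np.uint8)*255; b[:180]=0;b[285:]=0;b[:,:140]=0;b[:,:]=b; b[:,275:]=0
for ct in cv2.findContours(b,0,1)[0]:
    if cv2.contourArea(ct)>15: (u,v),r=cv2.minEnclosingCircle(ct); print('stem',u,v,r,back(c,[u,v],.110))
d=(h[...,2]<70).astype(np.uint8)*255; d[:180]=0;d[285:]=0;d[:,:140]=0;d[:,275:]=0
for ct in cv2.findContours(d,0,1)[0]:
    if cv2.contourArea(ct)>50: print('dark',cv2.boundingRect(ct))
print('pred body circle ctr z.082',proj(c,[[.5141,.2087,.082],[.5141,.2087,.110],[.5141,.2087,.048]]).round(1))
# strip edges by gradient along its axis
a=np.radians(-2.15);X=np.array([.5136,.2079]);u=np.array([np.cos(a),np.sin(a)]);v=np.array([-u[1],u[0]])
g=cv2.cvtColor(im,6).astype(np.float32)
sx=np.arange(-.09,.0901,.001); sy=np.arange(-.14,.1401,.001)
def prof(line,axis,off):
    P=np.array([[X+s*axis+o*off[0] for o in off[1]] for s in line]).reshape(-1,2)
    q=proj(c,np.c_[P,np.full(len(P),.048)]).astype(np.float32).reshape(len(line),-1,2)
    return cv2.remap(g,q[...,0],q[...,1],1).mean(1)
for n,line,ax,off in(('y',sy,v,(u,np.linspace(-.022,.022,20))),('x+',sx,u,(v,np.linspace(.05,.10,25))),('x-',sx,u,(v,np.linspace(-.10,-.05,25)))):
    p=np.abs(np.gradient(cv2.GaussianBlur(prof(line,ax,off)[:,None],(1,3),0)[:,0])); k=[i for i in range(1,len(p)-1) if p[i]>p[i-1] and p[i]>=p[i+1] and p[i]>2.5]
    print(n,[(round(line[i]*1000),round(float(p[i]),1)) for i in k])
```

```text
[ 0.34953908 -0.03495317  0.23774153]
board [0.5232 0.2061] 0.1827 1.8 0.3046
stem 198.0 226.42857360839844 7.457460880279541 [[0.51364871 0.20664885]]
pred body circle ctr z.082 [[199.9 228.5]
 [196.9 226.2]
 [203.4 231. ]]
y [(-132, 13.8), (-117, 2.9), (-24, 13.1), (1, 5.4), (25, 7.2), (35, 7.1), (49, 6.3), (116, 15.5), (130, 7.0)]
x+ [(-81, 14.9), (-71, 3.0), (-39, 13.8), (-33, 12.7), (73, 10.8)]
x- [(-81, 17.3), (-37, 14.3), (-32, 11.0), (-6, 3.0), (73, 11.8)]
```

Run:
```python
from h import *
a=cv2.imread('pics/top0.png')[60:130,200:450].astype(int);b=cv2.imread('pics/t4.png')[60:130,200:450].astype(int)
print('bystander diff mean',abs(a-b).mean().round(2),'px>60:',(abs(a-b).max(2)>60).sum())
print(robot.hand_in())
```

```text
bystander diff mean 5.49 px>60: 0
the job is handed in; nothing more can be done
None
```

The lay-up is built and handed in at about 36 s on the robot clock. I placed the blank, the two light spacers, the strip and then the iron weight, and let go of each. The arm is clear of the work.

**Blocks:** in the wrist view before the strip went on, all three sat inside their outlines, off by about 1–2 mm at most.

**Strip (final top-camera measurement):** it is centred along the board to about 0.5–1 mm. It is square: its near edge was at −33 and −32 mm at the two ends. Its far edge could not be seen in the shading.

**Weight:** it stands upright, about 1 mm from the middle of the strip.

**Bystanders:** the image region with the bottle, jar and offcut showed no change.

**Checks that failed or disagreed:**
- The top and wrist cameras disagree by about 2 mm along y. I split the difference when setting the strip.
- The board outline could not be fitted in the last top picture; the fit came out too large because of the strip and shading.
- I reached the 16-picture limit before setting down the weight. Its placement was checked only by contact force and image measurements, not by eye.

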